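Put the card-index box back in its row

TASK

The card-index box standing open on the table belongs in the gap between the two other boxes under the wire shelf. Shut its lid, then slide it along the table (do not lift or tip it), label side towards you, into the gap until it stands square with its front in line with the fronts of its two neighbours. Leave the neighbours, the hole punch and the pen pot where they stand.

Things in the scene. Friction and masses are not known exactly. Their poses are not given: they have to be found in the camera images.
- index_box: The open card-index box, light wood, loose: 105 deep (its x), 140 wide (its y), 105 high with the lid shut (case 95, lid 10). About 0.5 to 0.9 kg, filled with cards, too wide to grasp; it slides on the table. Origin: centre of the underside. Its x axis points from the front (label frame) to the back (hinge).
- box_front (a point): Point in the middle of the index box's front face (label side), 50 mm above the underside; axes as the box.
- box_lid (a joint): Angle of the index box's lid in rad: 0 shut, 1.57 upright, 1.75 leaning fully back. Flat wooden lid, 105 x 140 x 10 mm, 0.1 kg, hinged along the top of the back wall, 52.5 behind the box centre and 95 up. Light friction holds it when near upright; it falls shut once swung forward below about 1 rad.
- lid_edge (a point): Middle of the lid's free edge, 105 mm from the hinge and mid-thickness (5 mm from either face).
- wire_shelf: Chrome wire shelf, fixed, open all round: 560 long (its y), 200 deep (its x). Deck (solid to the fingers) 130 to 140 above the table, a U leg at each end; card packs 36 high on the deck's left end, 190 to 260 from the middle. Origin: on the table under the deck's middle. x points from the front edge (100 before the origin, robot's side) to the back. Boxes' fronts belong 30 behind that edge.
- left_box: Left (+y) neighbour under the shelf: a box of the same make and size (105 deep, 140 wide, 105 high), lid shut, loose. Origin: centre of the underside, axes as the index box. Its front face, 52.5 before the origin, stands 30 behind the shelf's front edge.
- right_box: Right (-y) neighbour, the same; the gap between the two neighbours is 24 to 36 wider than a box, and they stand square with the shelf.
- hole_punch: Bystander: steel and black desk hole punch, 115 x 100, 75 high. Origin: centre of the underside.
- pen_pot: Bystander: white pot of pens, 80 across, 95 high (pens to 170). Origin: centre of the underside.

How it is judged (in metres and radians):
On the way, in this order (a step that is already met when the one before it is completed fails the run):
1. the lid is shut while the box still stands in front of the shelf (value of joint box_lid below 0.06 rad and x of box_front in the frame of wire_shelf below -0.14 m), for 0.2 s.
2. the box stands in the gap, its front in line with its neighbours (x of box_front in the frame of wire_shelf between -0.078 and -0.062 m and y of index_box in the frame of left_box below -0.13 m and y of index_box in the frame of right_box above 0.13 m), for 0.2 s.
At the end, for the whole second after the job is handed in: The index box stands flat and at rest in the gap between its neighbours, label side to the front, lid shut (0.06 rad), square with the shelf (0.08 rad), its front in line with the neighbours' fronts, 30 mm behind the shelf edge, within 8 mm; neighbours within 10 mm of where they stood (all of step 2 and value of joint box_lid below 0.06 rad and angle between the x axis of index_box and the x axis of wire_shelf, either way round below 0.08 rad and linear speed of index_box below 0.01 m/s and height (world z) of index_box below 0.005 m and angle between index_box's own z axis and vertical below 0.05 rad and distance of each of left_box, right_box from where it was at the start of the episode below 0.01 m); the robot touches nothing.
It fails at once if the index box is lifted or tipped (height (world z) of index_box above 0.015 m or angle between index_box's own z axis and vertical above 0.2 rad).
It fails at once if a neighbouring box is pushed out of place (over 10 mm) (distance of any of left_box, right_box from where it was at the start of the episode above 0.01 m).
It fails at once if the hole punch or the pen pot is disturbed (over 15 mm) (distance of any of hole_punch, pen_pot from where it was at the start of the episode above 0.015 m).
It also fails if it takes over 72 s, if anything falls off the work surface, if the arm or the gripper's body presses on something with over 40 N, if the wrist force passes 120 N, or if a joint passes its speed limit or range.

ROBOT

A 7-joint arm with a two-finger parallel gripper is mounted at the origin on the work surface. World frame = base frame: x ahead of the robot, y to its left, z up, the work surface at z = 0. Lengths are in mm, angles in rad, forces in N, time in s.
With the tool pointing down it reaches from about 400 to 875 mm from the base axis. Payload 4.4 kg.
Tool frame: the origin (TCP) lies midway between the tips of the shut fingers; the grasp point (between the pads) lies 19 mm behind it (ctrl.grip_point_offset is the distance from the TCP to the grasp point, in mm); z points along the fingers, y is the line along which they close (so a half turn about z gives the same grasp; the last joint's range is limited). The gripper opens to 85 mm and grips with 20 to 120 N. Pads are 22 mm wide; open, the fingers measure 114 mm over their backs; the gripper's body (76 mm by 85 mm) begins 54 mm behind the grasp point. The pads swing forward as they close: fully open they stand 13 mm farther back than shut.
Start: joints at [1.218, 0.628, 0.038, 1.517, -0.027, 0.996, -0.02], TCP at [183.902, -623.456, 231.313] pointing down, gripper open.
Joint ranges: [-3.06, 3.06], [-0.37, 2.12], [-1.25, 1.32], [0.18, 2.47], [-1.1, 4.24], [0.23, 1.98], [-2.94, 2.94]. Speed limits (rad/s): [2.57, 2.57, 3.14, 3.14, 3.14, 3.14, 3.14].

INTERFACE

Orientations are given as [roll, pitch, yaw] about the fixed x, y, z axes, in that order (R = Rz(yaw) Ry(pitch) Rx(roll)).
In Python, from cell import ctrl gives the robot as it stands.
- The arm moves only by the tool nudge_tcp, called after ">>>" as name(argument=value, ...), one argument or row to a line, values as JSON. Schema: {"type":"object","properties":{"increments":{"type":"array","items":{"type":"number"},"minItems":7,"maxItems":84},"only":{"type":"string"},"quiet":{"type":"boolean"},"lines":{"type":"string"}},"required":["increments"],"additionalProperties":false}. increments is one flat list of numbers that holds 1 to 12 rows one after another, with no inner brackets; each row has 7 numbers: dx, dy, dz in mm, then a rotation vector rx, ry, rz in rad, then the finger opening in mm; each row shifts and turns the commanded pose from where the row before left it, along the tool's axes as they then stand; what a row does not reach is not made up. A row lasts 1/10 s, in which the tool goes at most 50 mm and 0.15 rad, less where a joint would pass 70% of its speed; a pose out of reach is approached as far as the arm can. The fingers move at their own pace and stop on an object; the grip force is fixed at half the most. Time passes only in rows, so rows that do not move let the fingers close. The tool returns the time, the measured TCP pose, the force, the opening and the grip force at its end. only (a regular expression) keeps the lines of the reply that match it, lines (a string "A,B") keeps lines A to B, and quiet returns only ok. Input that does not fit is refused with a message, and nothing moves.
- ctrl.read_state(): the state, without advancing time (a new reading comes with each control period).
- ctrl.get_image(name): name is "scene" or "top" or "wrist"; returns the picture (400x640x3 uint8, blue, green, red); there is no depth.
- ctrl.calibration(name): a dict with "fx", "fy", "cx", "cy" (pixels), "rvec" (rotation vector, rad) and "tvec" (3), from world to camera coordinates, as OpenCV has them; the wrist camera has in their place "hand_eye" (4x4, takes a point from camera to tool coordinates, whose origin is the TCP and whose axes are the flange's). Camera axes: x right, y down, z forward; pixel columns grow to the right and rows downward; lengths in mm; the calibration is good to about 2 mm. A picture is of the moment at which its call begins: read the wrist's pose just before it. calibration takes no time and is no camera call.
- ctrl.finish_job(): hands the job in; it is judged then, once.
The state is a dict: "clock": time; "qpos": joint angles; "qd": joint speeds; "tau": joint torques, N m; "eef_pos": TCP position; "tool_rot": TCP orientation; "force": force on the tool from outside, world axes, zero at the start; "torque": the same for the moment, N m; "width": finger opening in mm; "gripper_force": force on a finger pad.
Only numpy, scipy, OpenCV 4.12 (cv2) and the standard library are available. Lean on these libraries where they do the work, as an engineer would, in place of code of your own. Each camera call takes 0.05 s, during which the arm holds its last target. There are 200 camera calls.

## Working session

There is one attempt and no reset: what is moved stays moved. The work goes in short steps, Python scripts to look and compute and a tool call to move; the robot and the scene stay as the last step left them, time stands still between calls to the robot, and variables do not carry over. Pictures are saved under pics/ and viewed, at most 10 in all, crops included, and the job is handed in when it is done.

```bash
ls; mkdir -p pics; cat > h.py <<'E'
import numpy as np, cv2
from cell import ctrl
def snap(n,f):
    im=ctrl.get_image(n); cv2.imwrite('pics/'+f,im); return im
def P(n):
    c=ctrl.calibration(n); K=np.array([[c['fx'],0,c['cx']],[0,c['fy'],c['cy']],[0,0,1.]])
    R=cv2.Rodrigues(np.array(c['rvec'],float))[0]; t=np.array(c['tvec'],float).reshape(3,1)
    return K@np.hstack([R,t])
def tri(a,b,n='scene',m='top'):
    X=cv2.triangulatePoints(P(n),P(m),np.array(a,float).reshape(2,1),np.array(b,float).reshape(2,1)); return (X[:3]/X[3]).ravel()
def onz(uv,z,n='top'):
    M=P(n); A=np.c_[M[:,0],M[:,1],M[:,2]*z+M[:,3]]; X=np.linalg.solve(A,[uv[0],uv[1],1]); return X[:2]/X[2]
def proj(X,n):
    x=P(n)@np.r_[X,1]; return x[:2]/x[2]
E
python3 - <<'E'
from h import *
snap('scene','s1.png');snap('top','t1.png')
for n in('scene','top'):print(ctrl.calibration(n))
print(ctrl.read_state())
E
```

```text
cell.py
pics
{'fx': 397.7193070931715, 'fy': 397.7193070931715, 'cx': 313.72854352123045, 'cy': 202.9785739099503, 'rvec': array([ 1.86976503,  2.22284284, -0.37596029]), 'tvec': array([  80.26534691, -498.1074325 , 1132.22117054])}
{'fx': 402.9266468378065, 'fy': 402.9266468378065, 'cx': 316.868625035783, 'cy': 198.0280616904996, 'rvec': array([ 2.10487104, -2.12579835,  0.1950471 ]), 'tvec': array([ 21.32384028, 598.78540998, 976.68512664])}
{'clock': 0.1, 'qpos': array([ 1.21819853,  0.62928757,  0.03844604,  1.51824684, -0.02704426,
        0.99630459, -0.02000938]), 'qd': array([ 0.00148555, -0.00325937,  0.00037891, -0.00318746,  0.00050151,
        0.00145482,  0.00154061]), 'tau': array([ 3.71169532e-03, -5.64529896e+01,  1.23065807e+00, -1.93971151e+01,
        1.12792879e-02,  5.45394680e-03, -2.79790186e-05]), 'eef_pos': array([ 183.75808543, -622.90690045,  230.46583401]), 'tool_rot': array([-3.13986366e+00, -1.74676398e-05,  2.86763756e-01]), 'force': array([-0.35042993,  0.9721816 ,  0.52777977]), 'torque': array([-0.0031587 ,  0.00197411, -0.04443801]), 'gripper_force': 0.0, 'width': 85.30047899283727}
```

View pics/s1.png

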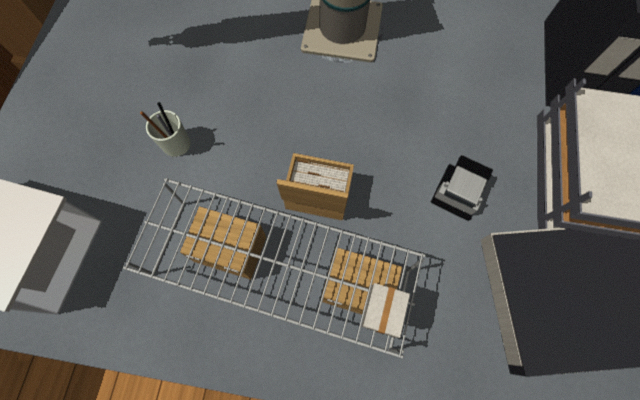

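View pics/t1.png

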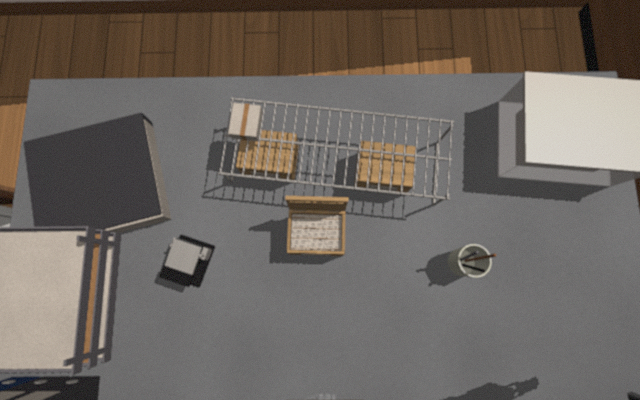

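The scene camera looks from the far side: box at about (318,185), shelf corners (167,181), (420,254), (403,355), (127,268). In the top view the box is at (316,225) with its lid upright at (317,203), the neighbours at (267,153) and (387,165), the punch at (187,260) and the pot at (474,260). I'll enlarge both.

```bash
python3 - <<'E'
import cv2
t=cv2.imread('pics/t1.png');s=cv2.imread('pics/s1.png')
cv2.imwrite('pics/t1c.png',cv2.resize(t[90:270,205:465],None,fx=3,fy=3,interpolation=cv2.INTER_CUBIC))
cv2.imwrite('pics/s1c.png',cv2.resize(s[145:345,155:421],None,fx=3,fy=3,interpolation=cv2.INTER_CUBIC))
E
```

```text
(no output)
```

View pics/t1c.png

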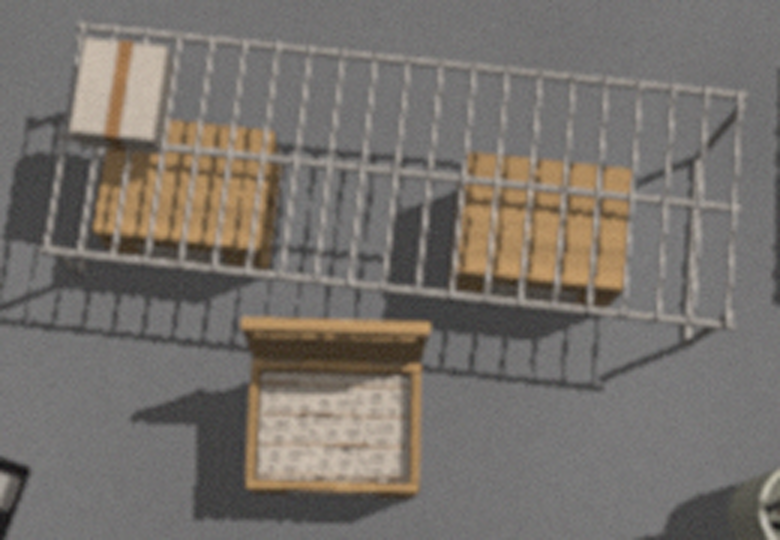

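View pics/s1c.png

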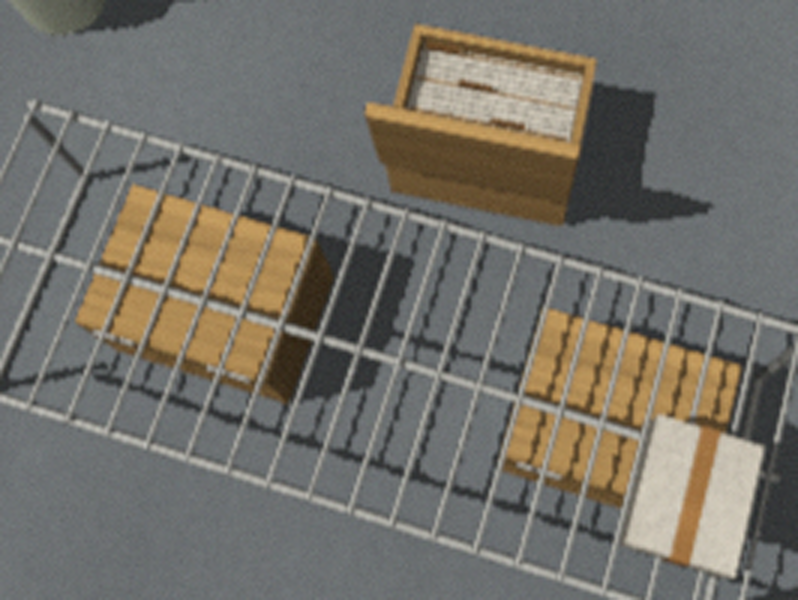

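Crops: box front rim corners at top-crop (248,490)/(418,492) and scene-crop (595,60)/(415,27). The lid is roughly upright. The shelf is rotated slightly relative to the box. Triangulating now.

```bash
cat > m.py <<'E'
from h import *
np.set_printoptions(precision=1,suppress=True)
T=lambda u,v:(205+u/3,90+v/3); S=lambda u,v:(155+u/3,145+v/3)
D=dict(ifl=(T(248,490),S(595,60)),ifr=(T(418,492),S(415,27)),ll=(T(243,324),S(577,152)),lr=(T(430,324),S(367,107)),
sfl=(T(45,248),(420,254)),sfr=(T(730,325),S(33,103)),sbr=(T(742,95),(127,268)),sbl=(T(82,25),(403,355)),
rfr=(T(625,292),S(135,185)),rfl=(T(457,290),S(318,238)),rbl=(T(468,155),S(283,385)),rbr=(T(632,170),S(80,320)),
lfr=(T(265,250),S(548,312)),lbr=(T(275,130),S(505,470)),lfl=(T(97,235),S(740,365)))
z=dict(i=95,s=140,r=105,l=105)
for k,(t,s) in D.items():
    X=tri(s,t); e=np.linalg.norm(proj(X,'top')-t)
    zz=200 if k in('ll','lr') else z[k[0]]
    print(k,X,'err',e,'top@z',onz(t,zz),'scene@z',onz(s,zz,'scene'))
E
python3 m.py
```

```text
ifl [457.1  88.4  84.6] err 0.3359718568808595 top@z [456.6  86.7] scene@z [461.9  88.9]
ifr [454.1 -49.9  86.4] err 0.18143006128255415 top@z [453.7 -49.9] scene@z [458.1 -48.2]
ll [573.3  83.5 192.9] err 0.2020493596602732 top@z [572.   82.4] scene@z [576.   83.8]
lr [569.7 -53.9 202.5] err 0.5960522722517038 top@z [570.5 -55.3] scene@z [568.6 -53. ]
sfl [648.2 245.1 137.1] err 0.8158922300983649 top@z [647.4 246.4] scene@z [649.2 242.5]
sfr [ 579.9 -296.2  133.3] err 0.2530965095383453 top@z [ 578.8 -294.7] scene@z [ 582.1 -292.5]
sbr [ 772.9 -319.9  129.5] err 0.7529584782316575 top@z [ 769.4 -318. ] scene@z [ 773.6 -312.9]
sbl [839.2 226.  137.5] err 1.056347556793607 top@z [838.  222.8] scene@z [838.8 228.1]
rfr [ 615.9 -223.6   95.3] err 0.36888734303200116 top@z [ 614.  -222.2] scene@z [ 618.4 -219.2]
rfl [625.2 -88.8  69.9] err 0.262249941807165 top@z [617.2 -84.9] scene@z [634.4 -82.9]
rbl [737.3 -93.1  89.4] err 2.3290316300998133 top@z [733.1 -97.3] scene@z [738.5 -84.1]
rbr [ 718.8 -233.2  101.9] err 0.5637552150430628 top@z [ 718.3 -233.8] scene@z [ 719.1 -230.6]
lfr [656.2  78.7  90.7] err 1.9320056186310821 top@z [652.9  72.8] scene@z [658.9  83.3]
lbr [765.9  68.9  80.6] err 1.0788673491618586 top@z [757.2  64.6] scene@z [767.8  71.6]
lfl [670.5 216.6  93.6] err 0.6856561726244661 top@z [667.4 212.5] scene@z [672.7 216.3]
```

Shelf yaw comes out at about -0.124, origin (710,-35.5). Index box yaw is about -0.02, front at (456.5,19.5), lid edge at x≈572, z≈198. The gap centre is at shelf y≈24 and the box is already at y≈23, so it needs a straight push along shelf x. Plan: close the fingers and go behind the lid.

>>> nudge_tcp(
  increments=[0,0,-20,0,0,0.1,0,0,0,-20,0,0,0.1,0,0,0,-20,0,0,0.087,0,22,-32,0,0,0,0,0,22,-32,0,0,0,0,0,22,-32,0,0,0,0,0,22,-32,0,0,0,0,0,22,-32,0,0,0,0,0,22,-32,0,0,0,0,0,22,-32,0,0,0,0,0,22,-32,0,0,0,0,0,22,-32,0,0,0,0,0],
)

```text
clock: 1.3
eef_pos: [382.5, -333.9, 291.1]
tool_rot: [-3.141, 0.0, -0.0]
force: [0.5, -0.3, 0.3]
width: 0.3
gripper_force: 0.0
```

>>> nudge_tcp(
  increments=[22,-32,0,0,0,0,0,22,-32,0,0,0,0,0,22,-32,0,0,0,0,0,22,-32,0,0,0,0,0,22,-32,0,0,0,0,0,22,-32,0,0,0,0,0,22,-32,0,0,0,0,0,22,-32,0,0,0,0,0,22,-32,0,0,0,0,0,0,0,0,0,0,0,0,0,0,0,0,0,0,0],
)

```text
clock: 2.4
eef_pos: [579.8, -46.7, 290.6]
tool_rot: [3.141, 0.002, 0.002]
force: [-0.2, -0.9, 0.1]
width: -0.1
gripper_force: 0.0
```

>>> nudge_tcp(
  increments=[15,-31,0,0,0,0,0,15,-31,0,0,0,0,0,0,0,30,0,0,0,0,0,0,30,0,0,0,0,0,0,30,0,0,0,0,0,0,30,0,0,0,0,0,0,0,0,0,0,0,0,0,0,0,0,0,0],
)

```text
clock: 3.2
eef_pos: [609.8, 12.9, 171.6]
tool_rot: [3.141, 0.001, -0.002]
force: [0.2, 0.1, 0.4]
width: 0.2
gripper_force: 0.0
```

```bash
python3 - <<'E'
from h import *
snap('scene','s2.png')
s=cv2.imread('pics/s2.png')
cv2.imwrite('pics/s2c.png',cv2.resize(s[60:320,200:460],None,fx=2.2,fy=2.2))
E
```

```text
(no output)
```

View pics/s2c.png

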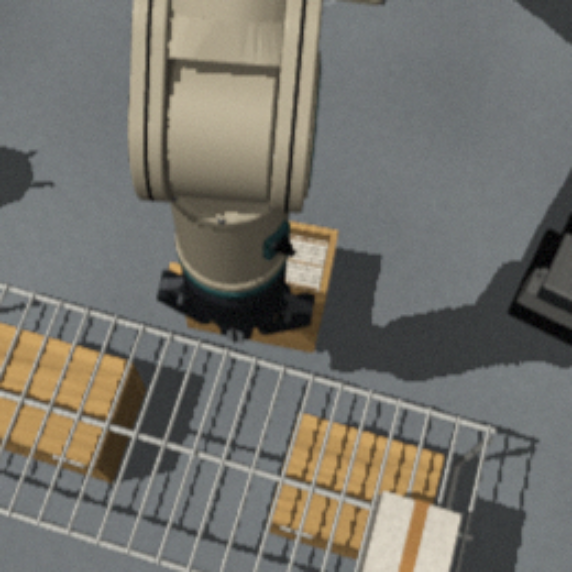

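The gripper stands behind the still-open lid and clear of the shelf front. Next, sweep the lid forward.

>>> nudge_tcp(
  increments=[-10,0,0,0,0,0,0,-10,0,0,0,0,0,0,-10,0,0,0,0,0,0,-10,0,0,0,0,0,0,-10,0,0,0,0,0,0,-10,0,0,0,0,0,0],
)

```text
clock: 3.85
eef_pos: [549.1, 14.5, 171.5]
tool_rot: [3.142, -0.0, -0.0]
force: [0.1, 0.7, 0.2]
width: -0.2
gripper_force: 0.1
```

>>> nudge_tcp(
  increments=[-10,0,0,0,0,0,0,-10,0,0,0,0,0,0,-10,0,0,0,0,0,0,-10,0,0,0,0,0,0,0,0,0,0,0,0,0],
)

```text
clock: 4.35
eef_pos: [508.2, 14.4, 171.3]
tool_rot: [3.141, 0.002, -0.0]
force: [0.5, -0.3, -0.8]
width: -0.0
gripper_force: 0.0
```

>>> nudge_tcp(
  increments=[0,0,-30,0,0,0,0,0,0,-40,0,0,0,0,-30,0,-10,0,0,0,0,-40,0,0,0,0,0,0,-40,0,0,0,0,0,0,-35,0,0,0,0,0,0,0,0,0,0,0,0,0,0,0,0,0,0,0,0],
)

```text
clock: 5.15
eef_pos: [365.7, 14.6, 251.8]
tool_rot: [-3.141, -0.002, -0.0]
force: [0.9, 0.1, 0.4]
width: -0.3
gripper_force: 0.0
```

```bash
python3 - <<'E'
from h import *
s=snap('scene','s3.png');t=snap('top','t3.png')
a=cv2.resize(s[145:265,240:400],None,fx=3.3,fy=3.3,interpolation=2);b=cv2.resize(t[180:270,260:380],None,fx=4.4,fy=4.4,interpolation=2)
w=max(a.shape[1],b.shape[1]);print(a.shape,b.shape)
cv2.imwrite('pics/c3.png',np.vstack([cv2.resize(s[130:250,240:400],None,fx=2.5,fy=2.5,interpolation=2),cv2.resize(t[180:270,255:389],None,fx=2.985,fy=2.985,interpolation=2)[:,:400]]))
E
```

```text
(396, 528, 3) (396, 528, 3)
```

View pics/c3.png

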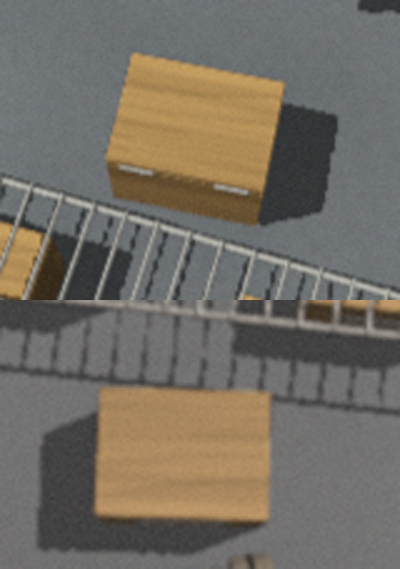

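The lid is shut: in the top half it is a flat lid with corners (132,53), (284,84), (107,157), (258,190); in the lower half (96,517), (269,520), (98,389), (271,391). Measuring the box pose.

```bash
python3 - <<'E'
from h import *
np.set_printoptions(precision=1,suppress=True)
S=lambda u,v:(240+u/2.5,130+v/2.5);T=lambda u,v:(255+u/2.985,180+(v-300)/2.985)
for k,s,t in[('fr',S(132,53),T(269,520)),('fl',S(284,84),T(96,517)),('br',S(107,157),T(271,391)),('bl',S(258,190),T(98,389))]:
    print(k,tri(s,t),onz(t,105),onz(s,105,'scene'))
E
```

```text
fr [454.  -50.7 100.1] [453.8 -51.2] [456.2 -49.3]
fl [458.1  88.5  94.3] [457.5  87.1] [463.1  88.8]
br [557.8 -53.4 105.4] [558.1 -55.1] [557.4 -51.8]
bl [562.5  83.7  99.5] [561.3  86. ] [564.9  80.8]
```

>>> nudge_tcp(
  increments=[0,0,0,0,0,0.062,85,0,0,0,0,0,0.062,85,24,-9,0,0,0,0,85,24,-9,0,0,0,0,85,0,0,40,0,0,0,85,0,0,40,0,0,0,85,0,0,40,0,0,0,85,0,0,40,0,0,0,85,0,0,40,0,0,0,85,0,0,0,0,0,0,85,0,0,0,0,0,0,85],
)

```text
clock: 6.35
eef_pos: [413.9, 21.5, 75.0]
tool_rot: [3.126, 0.006, -0.125]
force: [0.2, -0.3, -0.7]
width: 85.1
gripper_force: 0.0
```

>>> nudge_tcp(
  increments=[0,-5,8,0,0,0,85,0,0,8,0,0,0,85,0,0,8,0,0,0,85,0,0,0,0,0,0,85],
)

```text
clock: 6.75
eef_pos: [413.4, 26.2, 52.9]
tool_rot: [3.125, 0.006, -0.123]
force: [-0.6, -0.7, 1.1]
width: 85.0
gripper_force: 0.0
```

>>> nudge_tcp(
  increments=[10,0,0,0,0,0,85,10,0,0,0,0,0,85,8,0,0,0,0,0,85,6,0,0,0,0,0,85,6,0,0,0,0,0,85,6,0,0,0,0,0,85,6,0,0,0,0,0,85,6,0,0,0,0,0,85],
)

```text
clock: 7.55
eef_pos: [469.0, 18.0, 52.2]
tool_rot: [3.123, 0.011, -0.125]
force: [-5.3, 0.4, 3.3]
width: 85.2
gripper_force: 1.4
```

>>> nudge_tcp(
  increments=[7,0,0,0,0,0,85,7,0,0,0,0,0,85,7,0,0,0,0,0,85,7,0,0,0,0,0,85,7,0,0,0,0,0,85,7,0,0,0,0,0,85,7,0,0,0,0,0,85,7,0,0,0,0,0,85,7,0,0,0,0,0,85,5,0,0,0,0,0,85],
)

```text
clock: 8.55
eef_pos: [536.4, 9.4, 51.9]
tool_rot: [3.123, 0.011, -0.125]
force: [-7.2, 0.5, 6.1]
width: 85.1
gripper_force: 1.9
```

>>> nudge_tcp(
  increments=[-15,0,0,0,0,0,85,-25,0,-15,0,0,0,85,-25,0,-30,0,0,0,85,-25,0,-30,0,0,0,85,0,0,-10,0,0,0,85,0,0,0,0,0,0,85],
)

```text
clock: 9.15
eef_pos: [451.8, 22.6, 139.2]
tool_rot: [3.126, 0.002, -0.125]
force: [0.7, 0.2, 0.7]
width: 85.0
gripper_force: 0.0
```

```bash
cat > look.py <<'E'
from h import *; import sys
n=sys.argv[1]
s=snap('scene','s%s.png'%n);t=snap('top','t%s.png'%n)
a=cv2.resize(s[170:290,220:400],None,fx=3.5,fy=3.5,interpolation=2);b=cv2.resize(t[130:215,255:435],None,fx=3.5,fy=3.5,interpolation=2)
b=b[:a.shape[0]*2]
o=np.vstack([a[:300],b]);print(o.shape);cv2.imwrite('pics/c%s.png'%n,o)
E
python3 look.py 4
```

```text
(598, 630, 3)
```

View pics/c4.png

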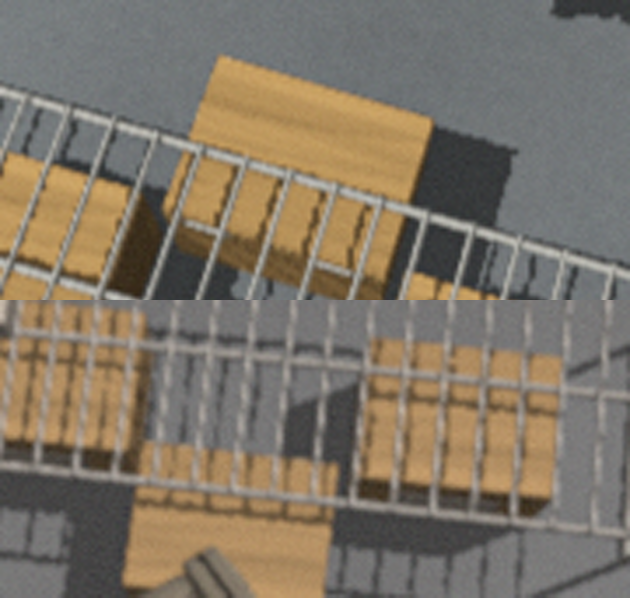

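Box half under the shelf: scene-half corners (220,55), (432,122); top-half (143,440), (338,465), (123,583). Left neighbour's right edge at (150,310)–(137,450), right neighbour's corners (362,488), (372,337), (560,355), (550,500).

```bash
python3 - <<'E'
from h import *
np.set_printoptions(precision=1,suppress=True)
S=lambda u,v:(220+u/3.5,170+v/3.5);T=lambda u,v:(255+u/3.5,130+(v-300)/3.5)
th=-.124;O=np.array([710,-35.5]);R=np.array([[np.cos(th),np.sin(th)],[-np.sin(th),np.cos(th)]])
f=lambda p:R@(p-O)
for k,p in dict(i_bl=T(143,440),i_br=T(338,465),i_fl=T(123,583),i_fr=T(328,598),l_r1=T(150,310),l_r2=T(137,450),r_l1=T(372,337),r_l2=T(362,480),r_br=T(560,355),r_fr=T(550,495)).items():
    w=onz(p,105);print(k,w,f(w))
for k,p in dict(i_fr=S(220,55),i_fl=S(432,122),i_br=S(165,215),i_bl=S(385,295),r_fl=S(135,183),l_fr=S(412,275)).items():
    w=onz(p,105,'scene');print('scene',k,w,f(w))
E
```

```text
i_bl [661.4  66.6] [-60.9  95.3]
i_br [641.5 -71.3] [-63.6 -44. ]
i_fl [558.7  80.4] [-164.5   96.3]
i_fr [546.6 -62. ] [-158.9  -46.5]
l_r1 [758.5  61.6] [ 36.1 102.4]
l_r2 [654.1  70.8] [-68.6  98.6]
r_l1 [736.  -98.1] [ 33.5 -59. ]
r_l2 [630.4 -87.9] [-72.5 -61.9]
r_br [ 720.8 -232.3] [  35.  -193.9]
r_fr [ 618.1 -219.5] [ -68.4 -194. ]
scene i_fr [541.3 -54.9] [-165.   -40.1]
scene i_fl [562.2  80.9] [-161.    97.2]
scene i_br [647.2 -67. ] [-58.4 -39.1]
scene i_bl [672.5  69.6] [-50.3  99.6]
scene r_fl [630.9 -88.9] [-71.9 -62.8]
scene l_fr [658.   83.3] [-66.3 111.4]
```

Margins: about 8–13 mm on the left and 15+ mm on the right, box square. About 91 mm left, so I'll tilt the tool to reach under the deck edge, with a small bias to the right.

>>> nudge_tcp(
  increments=[15,0,0,0,0,0,85,15,0,0,0,0,0,85,0,0,0,0,0.13,0,85,0,0,0,0,0.13,0,85,0,0,0,0,0.13,0,85,0,0,0,0,0.13,0,85,0,0,0,0,0.13,0,85,0,0,0,0,0.13,0,85,0,0,0,0,0.12,0,85,0,0,0,0,0,0,85,0,0,0,0,0,0,85],
)

```text
clock: 10.35
eef_pos: [528.4, 10.9, 275.6]
tool_rot: [3.051, -0.561, -0.073]
force: [0.9, -0.2, -0.3]
width: 85.1
gripper_force: 0.0
```

```bash
python3 -c "
from h import *;s=ctrl.read_state();print(s['qpos'].round(2),s['eef_pos'].round(1),cv2.Rodrigues(np.eye(3))[0].ravel()*0, s['tool_rot'].round(3))"
```

```text
[-0.37  0.23  0.16  2.29  1.11  0.23 -2.94] [528.4  10.9 275.6] [0. 0. 0.] [ 3.051 -0.561 -0.073]
```

The tilt hit the limit of joint 6, so the wrist has to be on its other branch (q5≈π). I'll go back to vertical and turn the tool half round, so that joint 7 has room for the flip.

```bash
cat > to.py <<'E'
# usage: to.py x y z yaw tilt : tool-frame translation (old axes) and rotvec from the present pose
from h import *; import sys
from scipy.spatial.transform import Rotation as Ro
x,y,z,yaw,tilt=map(float,sys.argv[1:]); np.set_printoptions(precision=3,suppress=True)
s=ctrl.read_state(); A=Ro.from_euler('xyz',s['tool_rot'])
B=Ro.from_euler('z',yaw)*Ro.from_euler('x',np.pi)*Ro.from_euler('y',tilt)
d=np.array([x,y,z])-s['eef_pos']
print('q',s['qpos'],'\npos',s['eef_pos'],'rot',(A.inv()*B).as_rotvec(),'d old axes',A.inv().apply(d),'d new axes',B.inv().apply(d))
E
python3 to.py 520 10 260 -0.124 0
```

```text
q [-0.368  0.229  0.157  2.295  1.113  0.233 -2.941] 
pos [528.433  10.881 275.628] rot [ 0.073 -0.563  0.024] d old axes [-15.383   0.696   8.888] d new axes [-8.259  1.917 15.628]
```

>>> nudge_tcp(
  increments=[0,0,0,0.02,-0.14,0,85,0,0,0,0.02,-0.14,0,85,0,0,0,0.02,-0.14,0,85,0,0,0,0.015,-0.14,0.02,85,0,0,0,0,0,0.15,85,0,0,0,0,0,0.15,85,0,0,0,0,0,0.15,85,0,0,0,0,0,0,85],
)

```text
clock: 11.15
eef_pos: [535.1, -7.5, 274.9]
tool_rot: [-3.108, -0.232, -0.602]
force: [0.5, -0.1, -0.1]
width: 85.1
gripper_force: 0.0
```

```bash
python3 to.py 520 10 260 -0.124 0
```

```text
q [-0.032  0.32  -0.118  1.97   0.271  0.676 -2.506] 
pos [535.056  -7.489 274.923] rot [ 0.023 -0.235 -0.472] d old axes [-25.143  -5.579   9.59 ] d new axes [-17.104 -15.493  14.923]
```

>>> nudge_tcp(
  increments=[0,0,0,0.015,-0.12,0,85,0,0,0,0.015,-0.12,0,85,0,0,0,0,0,0.149,85,0,0,0,0,0,0.149,85,0,0,0,0,0,0.149,85,0,0,0,0,0,0.149,85,0,0,0,0,0,0.149,85,0,0,0,0,0,0.149,85,0,0,0,0,0,0.149,85,0,0,0,0,0,0.149,85,0,0,0,0,0,0.149,85,0,0,0,0,0,0.149,85],
)

```text
clock: 12.35
eef_pos: [533.3, -7.5, 273.5]
tool_rot: [3.137, 0.06, -2.0]
force: [-0.4, -1.2, -2.8]
width: 85.1
gripper_force: 0.0
```

>>> nudge_tcp(
  increments=[0,0,0,0,0,0.149,85,0,0,0,0,0,0.149,85,0,0,0,0,0,0.149,85,0,0,0,0,0,0.149,85,0,0,0,0,0,0.149,85,0,0,0,0,0,0.149,85,0,0,0,0,0,0.149,85,0,0,0,0,0,0,85],
)

```text
clock: 13.15
eef_pos: [440.8, -118.6, 187.1]
tool_rot: [2.998, 0.132, -2.884]
force: [0.5, 0.1, 0.4]
width: 85.1
gripper_force: 0.0
```

```bash
python3 to.py 520 10 260 3.0176 0
```

```text
q [-0.414  0.824  1.323  2.135 -1.097  1.194 -2.938] 
pos [ 440.814 -118.582  187.106] rot [0.167 0.103 0.39 ] d old axes [-117.955  111.412  -42.324] d new axes [-62.676 137.388 -72.894]
```

I turned it the wrong way (yaw ≈ π/2 − q1 − q3 + q5 + q7). I'll unwind with −rz to bring q7 to about +1.45.

>>> nudge_tcp(
  increments=[0,0,-20,0,0,-0.149,85,0,0,-20,0,0,-0.149,85,0,0,-20,0,0,-0.149,85,0,0,-20,0,0,-0.149,85,0,0,0,0,0,-0.149,85,0,0,0,0,0,-0.149,85,0,0,0,0,0,-0.149,85,0,0,0,0,0,-0.149,85],
)

```text
clock: 13.95
eef_pos: [437.8, -128.7, 266.3]
tool_rot: [-3.066, 0.181, -1.657]
force: [-0.7, -0.1, -0.2]
width: 84.8
gripper_force: 0.0
```

```bash
python3 to.py 520 10 260 -0.124 0
```

```text
q [-0.394  0.527  1.153  2.034 -0.779  1.082 -2.07 ] 
pos [ 437.771 -128.709  266.346] rot [-0.199  0.086 -1.534] d old axes [-141.732  -67.357   37.646] d new axes [  64.442 -147.814    6.346]
```

>>> nudge_tcp(
  increments=[0,0,0,-0.01,0.015,-0.145,85,0,0,0,-0.01,0.015,-0.145,85,0,0,0,-0.015,0.015,-0.145,85,0,0,0,-0.02,0.01,-0.145,85,0,0,0,-0.02,0.01,-0.145,85,0,0,0,-0.02,0.01,-0.145,85,0,0,0,-0.02,0.01,-0.145,85,0,0,0,-0.02,0.01,-0.145,85,0,0,0,-0.02,0,-0.145,85,0,0,0,-0.02,0,-0.145,85,0,0,0,0,0,-0.084,85],
)

```text
clock: 15.05
eef_pos: [438.0, -128.0, 266.3]
tool_rot: [3.129, -0.006, -0.129]
force: [0.2, 0.4, 0.7]
width: 84.8
gripper_force: 0.0
```

```bash
python3 to.py 520 10 290 -0.124 0
```

```text
q [-0.381  0.398  0.825  2.008 -0.364  0.88  -1.061] 
pos [ 438.036 -128.023  266.316] rot [ 0.012 -0.006 -0.005] d old axes [  63.641 -147.13   -25.142] d new axes [  64.264 -147.101  -23.684]
```

>>> nudge_tcp(
  increments=[16,-37,-6,0,0,0,85,16,-37,-6,0,0,0,85,16,-37,-6,0,0,0,85,16,-37,-6,0,0,0,85,0,0,0,0,0,-0.149,85,0,0,0,0,0,-0.149,85,0,0,0,0,0,-0.149,85,0,0,0,0,0,-0.149,85,0,0,0,0,0,-0.149,85,0,0,0,0,0,-0.149,85,0,0,0,0,0,-0.149,85,0,0,0,0,0,-0.149,85],
)

```text
clock: 16.25
eef_pos: [521.5, 9.3, 288.9]
tool_rot: [3.132, 0.009, 1.062]
force: [-0.3, 0.1, 0.0]
width: 84.9
gripper_force: 0.0
```

>>> nudge_tcp(
  increments=[0,0,0,0,0,-0.149,85,0,0,0,0,0,-0.149,85,0,0,0,0,0,-0.149,85,0,0,0,0,0,-0.149,85,0,0,0,0,0,-0.149,85,0,0,0,0,0,-0.149,85,0,0,0,0,0,-0.149,85,0,0,0,0,0,-0.149,85,0,0,0,0,0,-0.149,85,0,0,0,0,0,-0.149,85],
)

```text
clock: 17.25
eef_pos: [521.5, 9.3, 288.9]
tool_rot: [-3.134, 0.01, 2.552]
force: [0.1, -0.8, -0.2]
width: 85.0
gripper_force: 0.0
```

```bash
python3 to.py 520 10 290 3.0176 0
```

```text
q [-0.152  0.377  0.1    1.802 -0.03   0.96   0.94 ] 
pos [521.538   9.289 288.925] rot [-0.01   0.008 -0.465] d old axes [ 1.662 -0.273 -1.091] d new axes [ 1.614  0.515 -1.075]
```

```bash
cat >> to.py <<'E'
q=s['qpos'];D=q[6]-np.pi/2
print('-f',np.array([np.sin(q[5])*np.cos(D),np.sin(q[5])*np.sin(D),-np.cos(q[5])]))
E
```

>>> nudge_tcp(
  increments=[0,0,0,0,0,-0.15,85,0,0,0,0,0,-0.15,85,0,0,0,0,0,-0.15,85,0,0,0,0,-0.12,0,85,0,0,0,0,-0.12,0,85,0,0,0,0,-0.12,0,85],
)

```text
clock: 17.85
eef_pos: [521.9, 9.4, 289.6]
tool_rot: [-3.129, 0.372, 3.0]
force: [1.1, -1.3, 0.1]
width: 84.7
gripper_force: 0.0
```

```bash
python3 to.py 520 10 290 3.0176 -0.36
```

```text
q [-0.21   0.221  0.073  2.121  0.223  0.455  1.102] 
pos [521.925   9.406 289.618] rot [-0.018  0.012 -0.016] d old axes [ 1.715  0.303 -1.082] d new axes [ 1.722  0.351 -1.056]
-f [ 0.392 -0.198 -0.898]
```

>>> nudge_tcp(
  increments=[0,0,0,0.057,-0.03,-0.13,85,0,0,0,0.057,-0.03,-0.13,85,0,0,0,0.057,-0.03,-0.13,85,0,0,0,0.057,-0.03,-0.13,85,0,0,0,0.057,-0.03,-0.13,85,0,0,0,0.057,-0.03,-0.13,85],
)

```text
clock: 18.45
eef_pos: [522.1, 10.4, 289.6]
tool_rot: [-2.483, 0.273, -2.44]
force: [0.5, -0.4, -0.1]
width: 85.2
gripper_force: 0.0
```

```bash
python3 to.py 520 10 290 3.0176 -0.36
```

```text
q [-0.741  0.271  0.37   2.32   1.342  0.467  0.564] 
pos [522.116  10.367 289.59 ] rot [-0.367  0.177  0.772] d old axes [ 1.673  0.311 -1.373] d new axes [ 1.779 -0.626 -1.108]
-f [ 0.241 -0.38  -0.893]
```

>>> nudge_tcp(
  increments=[0,0,0,0.035,-0.056,-0.13,85,0,0,0,0.035,-0.056,-0.13,85,0,0,0,0.035,-0.056,-0.13,85,0,0,0,0.035,-0.056,-0.13,85,0,0,0,0.03,-0.065,-0.12,85,0,0,0,0.03,-0.065,-0.12,85],
)

```text
clock: 19.05
eef_pos: [527.4, 11.4, 265.4]
tool_rot: [-2.321, 0.05, -2.015]
force: [0.1, -0.2, -1.0]
width: 84.7
gripper_force: 0.0
```

```bash
python3 to.py 560 5 290 3.0176 -0.9
```

```text
q [-0.06   0.365 -0.514  2.46   1.853  0.82   0.481] 
pos [527.415  11.391 265.388] rot [-0.106 -0.213  1.318] d old axes [ -9.446 -39.616   7.048] d new axes [-39.87   -2.312  10.649]
-f [ 0.338 -0.648 -0.682]
```

>>> nudge_tcp(
  increments=[-6,-26,4,0,0,0,85,-6,-26,4,0,0,0,85,-6,-26,4,0,0,0,85,0,0,0,-0.011,-0.02,0.13,85,0,0,0,-0.011,-0.02,0.13,85,0,0,0,-0.011,-0.02,0.13,85],
)

```text
clock: 19.65
eef_pos: [590.1, -2.2, 315.0]
tool_rot: [-2.408, 0.373, -2.261]
force: [-0.7, 0.1, -0.2]
width: 85.2
gripper_force: 0.0
```

```bash
python3 to.py 600 0 290 3.0176 -0.9
```

```text
q [ 0.086  0.287 -0.465  2.287  1.784  0.576  0.384] 
pos [590.102  -2.214 315.048] rot [-0.076 -0.154  0.92 ] d old axes [ 1.672 12.957 23.656] d new axes [13.685  3.421 23.049]
-f [ 0.204 -0.505 -0.839]
```

>>> nudge_tcp(
  increments=[0,0,0,-0.011,-0.022,0.13,85,0,0,0,-0.011,-0.022,0.13,85,0,0,0,-0.011,-0.022,0.13,85,0,0,0,-0.011,-0.022,0.13,85,0,0,0,-0.011,-0.022,0.13,85,0,0,0,-0.011,-0.022,0.13,85,0,0,0,-0.01,-0.022,0.13,85],
)

```text
clock: 20.35
eef_pos: [589.9, -2.4, 315.2]
tool_rot: [-3.131, 0.9, 3.033]
force: [0.3, -0.1, -0.4]
width: 85.0
gripper_force: 0.0
```

```bash
python3 to.py 600 0 290 3.0176 -0.9
```

```text
q [ 0.393  0.332 -0.737  2.399  2.25   0.634 -0.875] 
pos [589.936  -2.372 315.214] rot [ 0.001 -0.     0.009] d old axes [13.686  3.701 23.274] d new axes [13.725  3.598 23.267]
-f [-0.455 -0.38  -0.805]
```

```bash
python3 to.py 535 8 190 3.0176 -0.9|grep d\ new; python3 -c "
from h import *
from scipy.spatial.transform import Rotation as Ro
B=Ro.from_euler('z',3.0176)*Ro.from_euler('x',np.pi)*Ro.from_euler('y',-.9)
for d in [(535-590,8+2.4,190-315),(-10,4,-155),(.992*10,-.124*10,0)]: print(B.inv().apply(d).round(1))"
```

```text
pos [589.936  -2.372 315.214] rot [ 0.001 -0.     0.009] d old axes [132.721   4.699  34.163] d new axes [132.768   3.498  34.127]
[132.6   3.5  33.9]
[127.9   2.7  88.2]
[-6.2 -0.   7.8]
```

>>> nudge_tcp(
  increments=[33,1,8.5,0,0,0,85,33,1,8.5,0,0,0,85,33,1,8.5,0,0,0,85,33,1,8.5,0,0,0,85,0,0,0,0,0,0,85],
)

```text
clock: 20.85
eef_pos: [587.0, 15.4, 214.3]
tool_rot: [-3.113, 0.851, 3.046]
force: [-0.1, 0.2, 0.1]
width: 84.7
gripper_force: 0.0
```

```bash
python3 to.py 523 12 90 3.0176 -0.9
```

```text
q [ 0.537  0.83  -1.246  2.465  2.121  1.251 -0.687] 
pos [587.018  15.367 214.305] rot [-0.007 -0.049  0.019] d old axes [135.252  -8.515  34.581] d new axes [136.601 -11.258  27.834]
-f [-0.602 -0.734 -0.315]
```

>>> nudge_tcp(
  increments=[-30,0,-8,0,0,0,85,-30,0,-8,0,0,0,85,-30,0,-8,0,-0.05,0.02,85,-20,0,25,0,0,0,85,-20,0,25,0,0,0,85,-20,0,25,0,0,0,85,0,0,0,0,0,0,85],
)

```text
clock: 21.55
eef_pos: [726.9, -0.1, 309.5]
tool_rot: [-3.132, 0.918, 3.018]
force: [0.5, 0.8, 0.3]
width: 84.8
gripper_force: 0.0
```

```bash
python3 to.py 680 -8 300 3.0176 -0.9
```

```text
q [ 0.598  0.701 -1.152  2.092  2.024  0.911 -0.378] 
pos [726.879  -0.106 309.454] rot [-0.009  0.018  0.   ] d old axes [ 35.173 -13.877 -30.326] d new axes [ 35.715 -13.631 -29.799]
-f [-0.291 -0.734 -0.613]
```

```bash
cat > k.py <<'E'
import numpy as np
from scipy.optimize import least_squares
from scipy.spatial.transform import Rotation as Ro
Dt=[([1.21819853,0.62928757,0.03844604,1.51824684,-0.02704426,0.99630459,-0.02000938],[183.758,-622.907,230.466],[-3.13986,0,.286764]),
([-.368,.229,.157,2.295,1.113,.233,-2.941],[528.433,10.881,275.628],[3.051,-.561,-.073]),
([-.032,.32,-.118,1.97,.271,.676,-2.506],[535.056,-7.489,274.923],[-3.108,-.232,-.602]),
([-.414,.824,1.323,2.135,-1.097,1.194,-2.938],[440.814,-118.582,187.106],[2.998,.132,-2.884]),
([-.152,.377,.1,1.802,-.03,.96,.94],[521.5,9.3,288.9],[-3.134,.01,2.552]),
([-.741,.271,.37,2.32,1.342,.467,.564],[522.1,10.4,289.6],[-2.483,.273,-2.44]),
([.393,.332,-.737,2.399,2.25,.634,-.875],[589.9,-2.4,315.2],[-3.131,.9,3.033]),
([.598,.701,-1.152,2.092,2.024,.911,-.378],[726.9,-.1,309.5],[-3.132,.918,3.018])]
z=lambda a:Ro.from_euler('z',a);y=lambda a:Ro.from_euler('y',a)
def fk(q,p):
    d1,a,b,L,c,e1,e2,e3=p
    R=z(-q[0])*y(q[1]);x=np.array([0,0,d1])
    R=R*z(-q[2]);x=x+R.apply([e1,0,a]);R=R*y(q[3])
    R=R*z(-q[4]);x=x+R.apply([e2,0,b]);R=R*y(q[5]);R=R*z(-q[6])
    R6=R*z(q[6]); x=x+R6.apply([e3,0,L]);return x,R*z(c)
def res(p):
    r=[]
    for q,X,w in Dt:
        x,R=fk(q,p);r+=list((x-X)/1);r+=list(100*(R.inv()*Ro.from_euler('xyz',w)).as_rotvec())
    return r
best=min((least_squares(res,[330,400,400,250,c,0,0,0]) for c in(1.57,-1.57,0,3.14)),key=lambda s:s.cost)
if __name__=='__main__': print(best.cost,best.x.round(2));print(np.round(best.fun.reshape(-1,6),1))
p=best.x
E
python3 k.py
```

```text
1810.5874483618434 [333.23 562.   423.23 315.29   1.57   2.07  10.71  29.54]
[[ 27.3   6.8   1.1   0.   -0.    0. ]
 [-10.   -3.2  -8.9  -0.   -0.    0. ]
 [-10.1  23.5  -6.2   0.   -0.    0. ]
 [  6.7  11.4  -4.1   0.    0.    0. ]
 [ -1.4  28.4   0.8   0.1   0.1   0.1]
 [ -9.1   3.   -0.4  -0.    0.   -0.1]
 [ 11.3  15.7   8.1  -0.   -0.    0. ]
 [  3.5  17.5   9.6  -0.    0.   -0. ]]
```

```bash
python3 - <<'E'
s=open('k.py').read()
s=s.replace("d1,a,b,L,c,e1,e2,e3=p","d1,a,b,L,c,e1,e2,e3,f1,f2,f3,f0,g0=p").replace("x=np.array([0,0,d1])","x=z(-q[0]).apply([g0,f0,d1])").replace("[e1,0,a]","[e1,f1,a]").replace("[e2,0,b]","[e2,f2,b]").replace("[e3,0,L]","[e3,f3,L]").replace("c,0,0,0]","c]+[0]*8")
open('k.py','w').write(s)
E
python3 k.py
```

```text
0.2485265093754992 [ 3.3659e+02  5.5882e+02  3.8195e+02  3.5037e+02  1.5700e+00 -5.0000e-02
 -9.0000e-02 -2.1000e-01 -1.6120e+01 -3.2855e+02  3.2813e+02 -1.1510e+01
 -1.2000e-01]
[[-0.1  0.2 -0.1  0.  -0.   0. ]
 [-0.1 -0.1  0.  -0.  -0.   0. ]
 [ 0.2 -0.1  0.1  0.  -0.   0. ]
 [-0.1  0.   0.   0.   0.   0. ]
 [ 0.2  0.3  0.1  0.1  0.1  0.1]
 [ 0.1 -0.1 -0.  -0.   0.  -0.1]
 [-0.2  0.2  0.  -0.  -0.   0. ]
 [ 0.  -0.2 -0.  -0.   0.  -0. ]]
```

```bash
cat > ik.py <<'E'
from k import *
lo=np.array([-3.06,-.37,-1.25,.18,-1.1,.23,-2.94])+.03;hi=np.array([3.06,2.12,1.32,2.47,4.24,1.98,2.94])-.03
def tgt(yaw,tilt):return z(yaw)*Ro.from_euler('x',np.pi)*y(tilt)
def ik(X,R,q0,w=.02):
    f=lambda q:np.r_[(fk(q,p)[0]-X)/100,(fk(q,p)[1].inv()*R).as_rotvec()*3,w*(q-q0)]
    s=least_squares(f,np.clip(q0,lo+.001,hi-.001),bounds=(lo,hi));return s.x,np.linalg.norm(fk(s.x,p)[0]-X),(fk(s.x,p)[1].inv()*R).magnitude()
E
python3 - <<'E'
from ik import *
np.set_printoptions(precision=2,suppress=True)
for t in(.5,.7,.9,1.1):
  for X in((520,12,30),(580,5,30),(640,-3,30),(535,10,120)):
    out=[]
    for q0 in([0,.6,0,2.2,3.1,.5,-1.6],[.6,.7,-1.1,2.2,2.0,.9,-.4],[-.6,.7,1,2.2,3.6,.9,-2],[0,.6,0,2.2,0,.5,1.5]):
        q,e,a=ik(np.array(X),tgt(3.0176,-t),np.array(q0),.005); out.append((e+100*a,q))
    b=min(out,key=lambda o:o[0]);print(t,X,round(b[0],1),b[1])
E
```

```text
0.5 (520, 12, 30) 1.4 [ 0.55  1.21 -1.22  2.44  2.07  1.3  -0.56]
0.5 (580, 5, 30) 0.0 [-0.16  0.82  0.04  2.31  2.94  0.48 -1.63]
0.5 (640, -3, 30) 0.0 [ 0.5   1.06 -0.95  2.14  2.03  0.9  -0.38]
0.5 (535, 10, 120) 0.0 [ 0.54  0.82 -1.08  2.38  1.9   0.9  -0.51]
0.7 (520, 12, 30) 40.0 [ 0.5   1.29 -1.22  2.44  2.17  1.48 -0.62]
0.7 (580, 5, 30) 0.0 [ 0.46  1.19 -1.    2.43  2.38  1.34 -0.76]
0.7 (640, -3, 30) 0.0 [-0.53  1.04  0.62  2.31  3.44  0.82 -2.35]
0.7 (535, 10, 120) 25.3 [ 0.53  0.97 -1.22  2.44  2.03  1.21 -0.62]
0.9 (520, 12, 30) 75.1 [ 0.38  1.47 -1.22  2.44  2.33  1.84 -0.68]
0.9 (580, 5, 30) 30.7 [ 0.52  1.51 -1.22  2.44  2.53  1.77 -0.54]
0.9 (640, -3, 30) 0.0 [-0.57  1.21  0.62  2.41  3.2   1.19 -2.3 ]
0.9 (535, 10, 120) 64.0 [ 0.44  1.06 -1.22  2.44  2.11  1.44 -0.7 ]
1.1 (520, 12, 30) 87.4 [-0.26  1.45 -0.37  2.44  2.39  1.95 -1.68]
1.1 (580, 5, 30) 47.7 [ 0.32  1.52 -0.83  2.44  2.82  1.95 -0.88]
1.1 (640, -3, 30) 0.0 [ 0.42  1.47 -0.86  2.43  2.9   1.82 -0.79]
1.1 (535, 10, 120) 96.9 [ 0.26  1.31 -1.22  2.44  2.24  1.95 -0.83]
```

```bash
cat > plan.py <<'E'
from ik import *
np.set_printoptions(precision=2,suppress=True)
import sys
q=np.array(eval(sys.argv[1])) if sys.argv[1]!='now' else __import__('h').ctrl.read_state()['qpos']
W=eval(sys.argv[2]) # list of (x,y,z,tilt)
pose0,R0=fk(q,p); cur=W[0]
for a,b in zip(W[:-1],W[1:]):
    m=0
    for t in np.linspace(0,1,9)[1:]:
        c=np.array(a)*(1-t)+np.array(b)*t
        q,e,an=ik(c[:3],tgt(3.0176,-c[3]),q,.002); m=max(m,e+100*an)
    print(b,'maxerr',round(m,1),q)
E
python3 plan.py now '[(727,0,309,.92),(680,-5,300,.5),(600,2,290,.35),(530,12,200,.35),(530,12,90,.35),(530,12,25,.4),(560,8,22,.5),(605,2,22,.6),(610,2,20,.85),(640,-3,20,.9)]'
```

```text
(680, -5, 300, 0.5) maxerr 0.0 [ 0.66  0.67 -1.22  1.84  1.21  0.89  0.37]
(600, 2, 290, 0.35) maxerr 0.0 [ 0.7   0.59 -1.22  1.91  0.98  0.91  0.48]
(530, 12, 200, 0.35) maxerr 0.0 [ 0.62  0.6  -1.1   2.19  1.25  0.71  0.11]
(530, 12, 90, 0.35) maxerr 0.0 [ 0.5   0.82 -0.97  2.28  1.7   0.75 -0.3 ]
(530, 12, 25, 0.4) maxerr 0.0 [ 0.46  1.01 -0.95  2.34  2.01  0.91 -0.56]
(560, 8, 22, 0.5) maxerr 0.0 [ 0.46  1.06 -0.95  2.34  2.15  1.01 -0.64]
(605, 2, 22, 0.6) maxerr 0.0 [ 0.47  1.1  -0.93  2.3   2.27  1.07 -0.66]
(610, 2, 20, 0.85) maxerr 0.0 [ 0.41  1.28 -0.88  2.43  2.6   1.5  -0.86]
(640, -3, 20, 0.9) maxerr 0.0 [ 0.42  1.29 -0.86  2.38  2.66  1.48 -0.83]
```

>>> nudge_tcp(
  increments=[0,0,0,0,0.14,0,85,0,0,0,0,0.14,0,85,0,0,0,0,0.14,0,85,0,0,0,0,0.14,0,85,0,0,0,0,0,0,85],
)

```text
clock: 22.05
eef_pos: [726.7, -7.2, 305.9]
tool_rot: [-3.112, 0.485, 3.008]
force: [-0.1, 0.3, 0.4]
width: 85.3
gripper_force: 0.0
```

```bash
python3 to.py 530 12 200 3.0176 -0.35
```

```text
q [ 0.564  0.696 -1.124  1.693  1.151  0.946  0.46 ] 
pos [726.668  -7.238 305.866] rot [-0.033  0.135 -0.01 ] d old axes [224.061  -7.005   1.824] d new axes [221.862  -5.232  31.713]
-f [ 0.36  -0.726 -0.585]
```

>>> nudge_tcp(
  increments=[0,0,0,-0.03,0.135,0,85,31,-1,4,0,0,0,85,31,-1,4,0,0,0,85,31,-1,4,0,0,0,85,31,-1,4,0,0,0,85,31,-1,4,0,0,0,85,31,-1,4,0,0,0,85,31,-1,4,0,0,0,85,0,0,0,0,0,0,85],
)

```text
clock: 22.95
eef_pos: [523.1, 10.4, 200.0]
tool_rot: [-3.134, 0.341, 3.017]
force: [0.1, 0.6, -0.1]
width: 85.1
gripper_force: 0.0
```

```bash
python3 to.py 530 12 95 3.0176 -0.35
```

```text
q [ 0.614  0.587 -1.096  2.192  1.228  0.714  0.12 ] 
pos [523.1    10.431 200.025] rot [-0.008 -0.009 -0.001] d old axes [ 28.819   3.19  101.191] d new axes [ 29.764   2.41  100.939]
-f [ 0.079 -0.65  -0.756]
```

>>> nudge_tcp(
  increments=[9.7,0.4,29,0,0,0,85,9.7,0.4,29,0,0,0,85,9.7,0.4,29,0,0,0,85,9.7,0.4,29,0,0,0,85,9.7,0.4,29,0,0,0,85,9.7,0.4,29,0,0,0,85,0,0,0,0,0,0,85],
)

```text
clock: 23.65
eef_pos: [530.7, 12.7, 15.3]
tool_rot: [-3.141, 0.338, 3.01]
force: [-1.5, 0.4, 1.1]
width: 84.7
gripper_force: 0.0
```

```bash
python3 to.py 533 12 18 3.0176 -0.5
```

```text
q [ 0.431  0.976 -0.873  2.287  1.93   0.801 -0.493] 
pos [530.663  12.714  15.324] rot [-0.004 -0.162 -0.007] d old axes [-3.16  -0.402 -1.726] d new axes [-3.395 -0.419 -1.194]
-f [-0.34  -0.633 -0.696]
```

>>> nudge_tcp(
  increments=[0,0,0,0,-0.08,0,85,0,0,0,0,-0.08,0,85,-5.3,0,2.9,0,0,0,85,-5.3,0,2.9,0,0,0,85,-5.3,0,2.9,0,0,0,85,-5.3,0,2.9,0,0,0,85,-5.3,0,2.9,0,0,0,85],
)

```text
clock: 24.35
eef_pos: [563.4, 7.9, 19.4]
tool_rot: [-3.139, 0.502, 3.01]
force: [-6.9, 1.0, 4.9]
width: 84.9
gripper_force: 3.2
```

>>> nudge_tcp(
  increments=[-5.3,-0.5,2.9,0,0,0,85,-5.3,-0.5,2.9,0,0,0,85,-5.3,-0.5,2.9,0,0,0,85,-5.3,-0.5,2.9,0,0,0,85,-5.3,-0.5,2.9,0,0,0,85,-5.3,-0.5,2.9,0,0,0,85],
)

```text
clock: 24.95
eef_pos: [599.1, 0.3, 19.5]
tool_rot: [-3.14, 0.502, 3.009]
force: [-4.4, 1.6, 1.8]
width: 85.1
gripper_force: 2.6
```

```bash
python3 to.py 610 2 18 3.0176 -0.85
```

```text
q [ 0.439  1.025 -0.862  2.245  2.142  0.894 -0.59 ] 
pos [599.11    0.267  19.488] rot [-0.007 -0.348 -0.006] d old axes [-8.544  3.164  6.388] d new axes [-5.872  3.067  8.94 ]
-f [-0.434 -0.648 -0.627]
```

>>> nudge_tcp(
  increments=[0,0,-2,0,-0.12,0,85,0,0,-2,0,-0.12,0,85,0,0,-2,0,-0.12,0,85,0,0,0,0,0,0,85],
)

```text
clock: 25.35
eef_pos: [594.5, 1.9, 13.6]
tool_rot: [-3.134, 0.817, 3.017]
force: [-0.4, -0.2, -0.5]
width: 84.8
gripper_force: 0.0
```

```bash
python3 to.py 640 -3 20 3.0176 -0.9; python3 look.py 5
```

```text
q [ 0.429  1.309 -0.936  2.453  2.556  1.529 -0.819] 
pos [594.491   1.879  13.641] rot [-0.007 -0.083  0.   ] d old axes [-35.951   1.     29.014] d new axes [-33.428   0.786  31.894]
-f [-0.73  -0.683 -0.042]
(598, 630, 3)
```

View pics/c5.png

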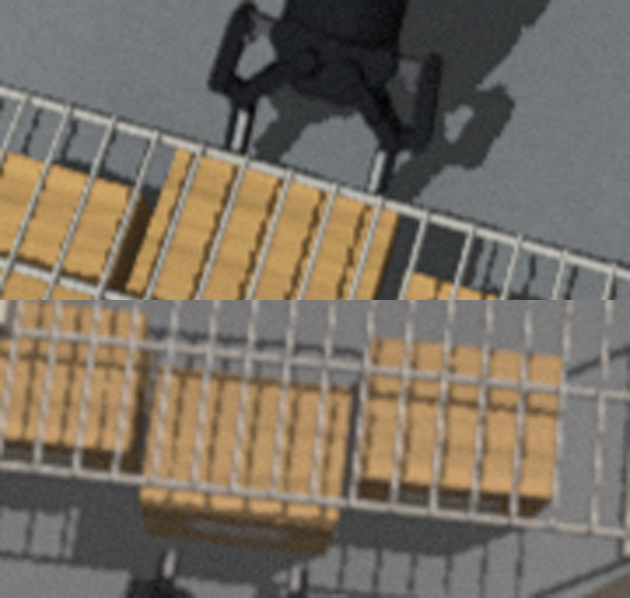

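The box is centred in the gap (top view: gaps 143–158 on the left and 352–368 on the right), with its front still protruding. Next, the final push with the tilted fingers.

>>> nudge_tcp(
  increments=[-4.3,0,2.8,0,0,0,85,-4.3,0,2.8,0,0,0,85,-4.3,0,2.8,0,0,0,85,-4.3,0,2.8,0,0,0,85,-2.7,0,2.9,0,0,0,85,-2.7,0,2.9,0,0,0,85],
)

```text
clock: 26.05
eef_pos: [626.4, -2.0, 27.3]
tool_rot: [-3.132, 0.832, 3.021]
force: [-6.8, 0.5, 3.9]
width: 85.0
gripper_force: 3.2
```

```bash
python3 to.py 640 -3 20 3.0176 -0.85
```

```text
q [ 0.453  1.261 -0.943  2.387  2.547  1.434 -0.769] 
pos [626.437  -2.009  27.308] rot [-0.007 -0.018  0.003] d old axes [-3.741  0.788 14.958] d new axes [-3.473  0.694 15.027]
-f [-0.689 -0.712 -0.136]
```

```bash
cat > edge.py <<'E'
from h import *; import sys
np.set_printoptions(precision=1,suppress=True)
th=-.124;O=np.array([710,-35.5]);X=np.array([np.cos(th),np.sin(th)]);Y=np.array([-np.sin(th),np.cos(th)])
def prof(im,n,xs,ys):
    hsv=cv2.cvtColor(cv2.GaussianBlur(im,(0,0),.6),cv2.COLOR_BGR2HSV).astype(np.float32)
    uv=np.array([proj(np.r_[O+x*X+y*Y,105],n) for x in xs for y in ys],np.float32)
    v=cv2.remap(hsv[:,:,1],uv[:,:1].copy(),uv[:,1:].copy(),1).reshape(len(xs),len(ys))
    return v
for n,r in(('top',np.arange(5,70,1.)),('scene',np.arange(-120,-40,1.))):
    im=snap(n,'e_%s_%s.png'%(sys.argv[1],n))
    for k,ys in(('right',np.arange(-185,-70,2.)),('index',np.arange(-32,82,2.)),('left',np.arange(112,180,2.))):
        v=prof(im,n,r,ys);e=[];h=[]
        for j in range(len(ys)):
            c=v[:,j]>75
            # edge: outermost brown pixel run
            w=np.where(c)[0]
            if len(w)>5: e.append(r[w.max()] if n=='top' else r[w.min()]);h.append(ys[j])
        e=np.array(e);sl=np.polyfit(h,e,1)[0] if len(e)>5 else 0
        print(n,k,len(e),'med',np.median(e),'q',np.percentile(e,[20,80]),'slope',round(sl,3))
E
python3 edge.py 1
```

```text
Traceback (most recent call last):
  File "edge.py", line 12, in <module>
    v=prof(im,n,r,ys);e=[];h=[]
  File "edge.py", line 6, in prof
    uv=np.array([proj(np.r_[O+x*X+y*Y,105],n) for x in xs for y in ys],np.float32)
                 ~~~~^^^^^^^^^^^^^^^^^^^^^^^^
  File "h.py", line 14, in proj
    x=P(n)@np.r_[X,1]; return x[:2]/x[2]
      ~^^^
  File "h.py", line 6, in P
    c=ctrl.calibration(n); K=np.array([[c['fx'],0,c['cx']],[0,c['fy'],c['cy']],[0,0,1.]])
ValueError: time passes only in moves, steps and waits
```

```bash
sed -i 's/^def P(n)/import functools\n@functools.lru_cache\ndef P(n)/' h.py; python3 edge.py 1
```

```text
top right 49 med 34.0 q [33. 34.] slope -0.001
  return _methods._mean(a, axis=axis, dtype=dtype,
  ret = ret.dtype.type(ret / rcount)
Traceback (most recent call last):
  File "edge.py", line 19, in <module>
    print(n,k,len(e),'med',np.median(e),'q',np.percentile(e,[20,80]),'slope',round(sl,3))
                                            ~~~~~~~~~~~~~^^^^^^^^^^^
IndexError: index -1 is out of bounds for axis 0 with size 0
```

```bash
sed -i 's/np.arange(5,70,1.)/np.arange(-45,70,1.)/; s/-120,-40,1/-120,-10,1/; s/if len(w)>5: e/if len(w)>12: e/' edge.py; sed -i "s/^        e=np.array(e);sl/        if not e: print(n,k,v.max(),np.median(v,1)); continue\n&/" edge.py; python3 edge.py 1
```

```text
top right 50 med 34.0 q [32.8 34. ] slope 0.003
top index 49 med 6.0 q [5. 6.] slope -0.0
top left 28 med 34.0 q [32.4 34. ] slope 0.004
scene right 50 med -69.0 q [-69.2 -68. ] slope -0.016
scene index 50 med -91.0 q [-91. -90.] slope 0.005
scene left 30 med -69.0 q [-69. -69.] slope -0.003
```

>>> nudge_tcp(
  increments=[-2.1,0,2.2,0,0,0,85,-2.1,0,2.2,0,0,0,85,-2.1,0,2.2,0,0,0,85,-2.1,0,2.2,0,0,0,85,-2.1,0,2.2,0,0,0,85,0,0,0,0,0,0,85],
)

```text
clock: 26.85
eef_pos: [640.9, -3.5, 26.3]
tool_rot: [-3.133, 0.83, 3.02]
force: [-1.2, 1.9, -0.1]
width: 85.2
gripper_force: 1.2
```

```bash
python3 edge.py 2; python3 - <<'E'
import cv2,numpy as np
s=cv2.imread('pics/e_2_scene.png')[170:320,200:400];t=cv2.imread('pics/e_2_top.png')[120:210,225:425]
cv2.imwrite('pics/c6.png',np.vstack([cv2.resize(s,None,fx=2.45,fy=2.45,interpolation=2),cv2.resize(t,None,fx=2.45,fy=2.45,interpolation=2)]))
E
```

```text
top right 50 med 34.0 q [32.8 34. ] slope 0.012
top index 49 med 25.0 q [25. 26.] slope 0.008
top left 28 med 34.0 q [33. 34.] slope 0.004
scene right 50 med -69.0 q [-70. -68.] slope -0.018
scene index 50 med -77.0 q [-78. -77.] slope 0.001
scene left 30 med -69.0 q [-69. -69.] slope 0.004
```

View pics/c6.png

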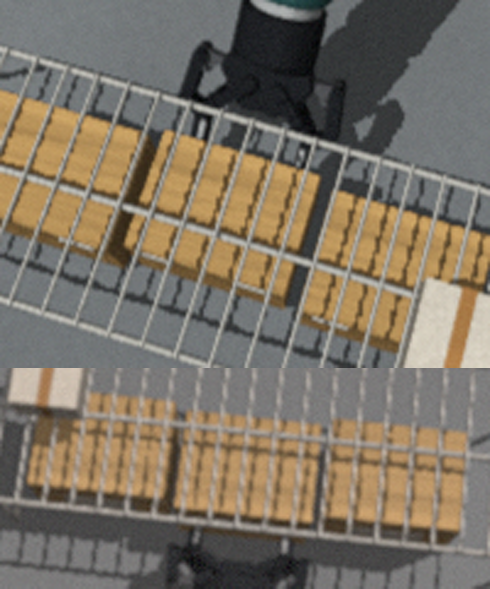

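The box is between its neighbours, square, its front 8–9 mm short (both views agree). Pushing 8 mm more.

>>> nudge_tcp(
  increments=[-1.4,0,1.5,0,0,0,85,-1.4,0,1.5,0,0,0,85,-1.4,0,1.5,0,0,0,85,-1.4,0,1.5,0,0,0,85,0,0,0,0,0,0,85,0,0,0,0,0,0,85],
)

```text
clock: 27.55
eef_pos: [649.0, -4.8, 26.3]
tool_rot: [-3.133, 0.83, 3.02]
force: [-3.1, 0.5, 0.1]
width: 85.3
gripper_force: 1.6
```

```bash
python3 edge.py 3
```

```text
top right 50 med 34.0 q [32.8 34. ] slope 0.002
top index 49 med 34.0 q [33. 34.] slope 0.008
top left 28 med 33.5 q [33. 34.] slope 0.003
scene right 50 med -69.0 q [-70. -68.] slope -0.017
scene index 49 med -69.0 q [-70. -68.] slope -0.027
scene left 30 med -69.0 q [-69. -69.] slope 0.002
```

In line with both neighbours and square. I'll back off along the approach and hand in.

>>> nudge_tcp(
  increments=[2,0,-2.2,0,0,0,85,4,0,-4.4,0,0,0,85,7,0,-7.5,0,0,0,85,7,0,-7.5,0,0,0,85,7,0,-7.5,0,0,0,85,7,0,-7.5,0,0,0,85,0,0,0,0,0,0,85,0,0,0,0,0,0,85],
)

```text
clock: 28.45
eef_pos: [600.1, 1.4, 26.2]
tool_rot: [-3.132, 0.831, 3.02]
force: [0.2, 0.3, 1.0]
width: 85.1
gripper_force: 0.0
```

```bash
python3 edge.py 4
```

```text
top right 50 med 34.0 q [32.8 34. ] slope 0.001
top index 49 med 34.0 q [33. 34.] slope 0.006
top left 28 med 34.0 q [32.4 34. ] slope 0.001
scene right 50 med -69.0 q [-70. -68.] slope -0.015
scene index 49 med -69.0 q [-69. -69.] slope 0.006
scene left 30 med -69.0 q [-69. -69.] slope -0.0
```

```bash
python3 -c "
from cell import ctrl
print(ctrl.finish_job())"
```

```text
the job is handed in; nothing more can be done
None
```

The job is handed in: the lid is shut, and in both camera views the box stands square in the gap with its front in line with its neighbours to about 1 mm; the judge's verdict was not shown.

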